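Unbolt and unscrew a water-filter cap of unknown thread hand

TASK

The cap on the front housing of the worktop water filter has to come off for a cartridge change. Slide the barrel bolt beside it along its track, away from the cap, fully home into its keeper; then unscrew the cap, whose thread may be right- or left-handed (nobody knows: ease it one way, and if it soon stops hard, turn it the other way until it comes free), and lift it straight off. Finish while still holding the cap upright in the gripper, about 10 cm above its seat, with the bolt left home, and do not shift the mug, spice jar, glass or tin standing around.

Things in the scene. Friction and masses are not known exactly. Their poses are not given: they have to be found in the camera images.
- unit: Fixed white two-stage water filter. Origin on the worktop (z = 0) under the axis of the front, open-necked housing (68 mm across, rim at z = 62 mm, bore 46 mm). A sealed dome-topped housing, 76 mm across, 106 mm tall, stands at x = +35, y = -85 mm. A rail 34 mm wide, top at z = 58 mm, runs along +y from y = 32 to 184 mm and carries the bolt. The cap's loosening way cannot be seen from outside.
- keeper (a point): Centre of the steel keeper on the rail, a fixed loop 22 mm wide, 14 mm long and up to 79 mm above the worktop, at x = 0, y = 170 mm of the unit. Two fixed guides of the same height stand at y = 66 to 74 mm and y = 142 to 150 mm.
- cap: Loose white cap in the front housing, 0.06 to 0.13 kg; origin on its axis at the underside of the flange (z = 62 mm when seated), z up. Flange 58 mm across, 10 mm thick; two ears towards +y reach 39 mm from the axis; the bolt's tip lies between them and stops the cap turning until it is slid away. A stem reaches 26 mm below the origin and leaves the neck once the cap is 26 mm up.
- cap_grip (a point): Top centre of the cap's bar grip, 42 mm above the cap's origin: bar 48 mm long along the cap's x, 16 mm wide, 32 mm high; pinch across the 16 mm. Cap x starts along unit x. The tightening way it stops hard within 6 to 12 deg (moment over 0.35 N m); the loosening way (unknown, changes) takes under 0.2 N m, has 2 to 5 mm free lift, and the cap lifts off after a turn of 75 to 120 deg.
- bolt_knob (a point): Centre of the top of the bolt's upright steel knob, a round post of 12 mm diameter with a head of 15 mm diameter (the top 9 mm), its top 106 mm above the worktop and 38 mm above the bolt's axis. At bolt value 0 it stands at x = 0, y = 92 mm of the unit. It slides along the unit's +y.
- bolt (a joint): Travel of the barrel bolt in m along the unit's +y: 0 (up to 0.004 at the start) tip between the cap's ears; 0.035 fully home in the keeper, against its end stop. Moves against about 2 N of friction and stays where it is left.
- mug: Bystander: cream mug, 92 x 127 x 95 mm, loose. Origin under its centre. Leave it alone.
- spice_jar: Bystander: small spice jar with black lid, 40 mm across, 105 mm tall, loose. Origin under its centre. Leave it alone.
- tumbler: Bystander: clear drinking glass, 81 mm across, 91 mm tall, loose. Origin under its centre. Leave it alone.
- tin: Bystander: short food tin, 75 mm across, 58 mm tall, loose. Origin under its centre. Leave it alone.

How it is judged:
On the way, in this order (a step that is already met when the one before it is completed fails the run):
1. the bolt is slid home into its keeper (value of joint bolt above 0.031 m), for 0.2 s.
2. the cap is unscrewed: turned more than 0.9 rad (52 deg) from where it was while still in the neck (angle between the x axis of cap and the x axis of unit, either way round above 0.9 rad and height (world z) of cap below 0.082 m), for 0.1 s.
At the end, for the whole second after the job is handed in: the bolt is home in its keeper (at least 31 mm of its 35 mm); the gripper's fingers hold the cap still and upright (within 0.3 rad), 60 to 160 mm above its seat, and the filter no longer carries it (value of joint bolt above 0.031 m and height (world z) of cap between 0.122 and 0.222 m and angle between cap's own z axis and vertical below 0.3 rad and contact force between cap and the fingers above 2 N and contact force between cap and unit below 0.2 N and linear speed of cap below 0.03 m/s); the arm keeps its last pose, push and grip.
It fails at once if a bystander (mug, spice jar, glass, tin) is shifted by more than 25 mm (distance of any of mug, spice_jar, tumbler, tin from where it was at the start of the episode above 0.025 m).
It also fails if it takes over 51 s, if anything falls off the work surface, if the arm or the gripper's body presses on something with over 40 N, if the wrist force passes 120 N, or if a joint passes its speed limit or range.

ROBOT

A 6-joint arm with a two-finger parallel gripper is mounted at the origin on a cart in front of the work surface, level with it; the furniture and walls round the work are solid. World frame = base frame: x ahead of the robot, y to its left, z up, the work surface at z = 0. Lengths are in m, angles in rad, forces in N, time in s.
With the tool pointing down it reaches from about 0.275 to 0.775 m from the base axis. Payload 14.6 kg.
Tool frame: the origin (TCP) lies at the very end of the fingers, on their centre line; the grasp point (between the pads) lies 19 mm behind it; z points along the fingers, y is the line along which they close (so a half turn about z gives the same grasp; the last joint's range is limited). The gripper opens to 85 mm and grips with 20 to 120 N. Pads are 22 mm wide; open, the fingers measure 114 mm over their backs; the gripper's body (76 mm by 85 mm) begins 54 mm behind the grasp point. The pads swing forward as they close: fully open they stand 13 mm farther back than shut.
Start: joints at [1.061, 0.263, -0.048, 1.259, 0, 1.415], TCP at [0.182, 0.492, 0.231] pointing down, gripper open.
Joint ranges: [-2.65, 2.65], [-0.89, 1.7], [-1.18, 1.37], [-2.13, 2.11], [-1.35, 1.29], [-3.14, 3.14]. Speed limits (rad/s): [1.89, 1.89, 2.57, 2.79, 3.14, 3.14].

INTERFACE

Orientations are given as a rotation vector (axis times angle).
In Python, from bench import r, viewer gives the robot as it stands.
- The arm moves only by the tool servo_tool, never from a script. Its argument "targets" is a list of rows, each a list of 3 entries, a list of its own where there are three numbers: the opening, from -1 (shut) to 1 (fully open), then the shift along the tool's x, y, z in a scale on which 1.0 is 80 cm, then the turn, a rotation vector about the tool's x, y, z in shares of 90 degrees (1.0 is 90 degrees). In form: [[hand, [dx, dy, dz], [wx, wy, wz]], ...]. A call has 1 to 5 rows; each row is the pose to reach, as a shift and turn from the pose commanded when the call began, along the tool's axes at that moment; what a row does not reach only later rows make up. A row lasts 1/8 s, in which the tool goes at most 62.5 mm and 10.7 degrees, less where a joint would pass 70% of its speed; a pose out of reach is approached as far as the arm can. A call with a gripper value outside its range is refused whole. The fingers move at their own pace and stop on an object; the grip force is fixed at half the most. Time passes only in rows, so rows that repeat a pose let the fingers close. It gives the time, the measured TCP pose, the force, the opening and the grip force at its end, in the units of the state.
- r.get_state(): the state, without advancing time (a new reading comes with each control period).
- viewer.camera(name): name is "scene" or "top"; returns (picture, depth): 400x640x3 uint8, red, green, blue; 400x640 float32, m along the optical axis (not along the pixel's ray), 0 where there is no reading.
- viewer.camera_model(name): a dict with "fx", "fy", "cx", "cy" (pixels), "eye" and "orientation" of the camera in the world. Camera axes: x right, y down, z forward; pixel columns grow to the right and rows downward; lengths in m; the calibration is good to about 2 mm. A picture is of the moment at which its call begins. camera_model takes no time and is no camera call.
- r.sign_off(): hands the job in; it is judged then, once.
Trained networks look in the newest picture that a camera, given by its name, has taken for a name from the list of things; names that differ only in an ending like _2 or _b are one class to them, and where a whole thing is asked for, a point or a joint stands for the part that bears it (a point fixed in the world has none). Each returns a list of dicts, best first, with "score" (0 to 1); they miss things now and then, are a little off and sometimes report something else, mostly with a low value. They report only what shows in the picture. A call takes as long as a camera call.
- viewer.spot_in(camera, query): "point" ([x, y, z] in m, in world coordinates, good to about 4 mm: the middle of the surface that is visible of it).
- viewer.silhouettes(camera, query): "mask" (400x640 bool, what is visible of it).
The state is a dict: "time": time; "q": joint angles; "qvel": joint speeds; "effort": joint torques, N m; "tool_pos": TCP position; "ee_rot": TCP orientation; "force": force on the tool from outside, world axes, zero at the start; "ft_torque": the same for the moment, N m; "gripper_width": finger opening in m; "grip_force": force on a finger pad.
Only numpy, scipy, OpenCV 4.12 (cv2) and the standard library are available. Lean on these libraries where they do the work, as an engineer would, in place of code of your own. Each camera call takes 0.05 s, during which the arm holds its last target. There are 200 camera calls.

## Working session

There is one attempt and no reset: what is moved stays moved. The work goes in short steps, Python scripts to look and compute and a tool call to move; the robot and the scene stay as the last step left them, time stands still between calls to the robot, and variables do not carry over. Pictures are saved under pics/ and viewed, at most 10 in all, crops included, and the job is handed in when it is done.

Besides the shell and the picture viewer there is one more tool, called by a JSON object that holds its "name" and its "arguments", one argument or row to a line. servo_tool: Moves the arm, as the interface text tells. Its arguments: {"type":"object","properties":{"targets":{"type":"array"}},"required":["targets"]}

```bash
mkdir -p pics
cat > h.py <<'E'
import numpy as np, cv2
from scipy.spatial.transform import Rotation as R
from bench import r, viewer
def save(cam,name):
    p,d=viewer.camera(cam); cv2.imwrite('pics/'+name,p[:,:,::-1]); return p,d
def cloud(cam,d):
    m=viewer.camera_model(cam); v,u=np.mgrid[:400,:640]
    P=np.stack([(u-m['cx'])/m['fx']*d,(v-m['cy'])/m['fy']*d,d],-1)
    o=np.array(m['orientation']); Rm=R.from_rotvec(o).as_matrix() if o.shape==(3,) else (o if o.shape==(3,3) else R.from_quat(o).as_matrix())
    return P@Rm.T+np.array(m['eye'])
E
python3 - <<'E'
from h import *
for c in('scene','top'):
    p,d=save(c,c+'1.png'); np.save(c+'d.npy',d)
    print(c,viewer.camera_model(c))
    for q in('unit','cap','cap_grip','bolt_knob','keeper','mug','spice_jar','tumbler','tin'):
        print(q,[(np.round(x['point'],3).tolist(),round(x['score'],2)) for x in viewer.spot_in(c,q)[:2]])
s=r.get_state(); print(s)
E
```

```text
scene {'fx': 423.5065203408271, 'fy': 423.5065203408271, 'cx': 316.8688068159122, 'cy': 208.68960086325046, 'eye': array([-0.26057859, -0.59718806,  0.52183798]), 'orientation': array([-1.81342745,  0.90901764, -0.61200816])}
unit [([0.481, -0.161, 0.043], 0.95)]
cap [([0.486, -0.138, 0.082], 0.67)]
cap_grip [([0.486, -0.138, 0.078], 0.79)]
bolt_knob [([0.513, -0.042, 0.073], 0.65)]
keeper [([0.484, -0.159, 0.044], 0.72)]
mug [([0.421, -0.329, 0.068], 0.88)]
spice_jar [([0.577, -0.197, 0.095], 0.58), ([0.485, -0.139, 0.08], 0.29)]
tumbler [([0.601, -0.055, 0.078], 0.56)]
tin [([0.613, 0.032, 0.056], 0.83)]
top {'fx': 401.78916799032993, 'fy': 401.78916799032993, 'cx': 319.0942216107555, 'cy': 202.4800648342477, 'eye': array([ 0.47746692, -0.03557617,  0.99600823]), 'orientation': array([-2.18406665,  2.1708327 , -0.04413971])}
unit [([0.517, -0.167, 0.053], 0.85)]
cap [([0.494, -0.13, 0.071], 0.89), ([0.513, -0.171, 0.053], 0.72)]
cap_grip [([0.494, -0.125, 0.071], 0.56)]
bolt_knob [([0.518, -0.041, 0.071], 0.48)]
keeper [([0.516, -0.169, 0.052], 0.67), ([0.519, -0.044, 0.068], 0.55)]
mug [([0.446, -0.338, 0.047], 0.73)]
spice_jar [([0.588, -0.188, 0.103], 0.84)]
tumbler [([0.616, -0.059, 0.018], 0.95)]
tin [([0.616, 0.023, 0.056], 0.92)]
{'time': 1.0, 'q': array([ 1.06069853e+00,  2.63073181e-01, -4.82918918e-02,  1.25937938e+00,
        8.76540586e-06,  1.41550540e+00]), 'qvel': array([-1.27538143e-03,  9.13649606e-04, -6.89880536e-05, -3.85858937e-04,
        6.06952939e-04,  1.07831182e-03]), 'effort': array([-7.35583708e-04, -6.37440991e+01,  3.84780157e+01,  1.18714324e-03,
       -2.11058655e-04,  3.83501674e-05]), 'tool_pos': array([0.18239491, 0.49231286, 0.23129517]), 'ee_rot': array([5.54409016e-01, 3.09227758e+00, 8.15056341e-05]), 'force': array([-0.05793339,  0.09080495, -0.82428378]), 'ft_torque': array([ 0.0047408 , -0.02140442,  0.00645155]), 'grip_force': 0.0, 'gripper_width': 0.08501654701712956}
```

Run:
```python
from h import *
a=cv2.imread('pics/top1.png'); cv2.imwrite('pics/topc.png',cv2.resize(a[120:360,240:500],None,fx=3,fy=3,interpolation=cv2.INTER_CUBIC)[:600,:780] if 0 else cv2.resize(a[110:340,280:560],None,fx=2.6,fy=2.6))
P=cloud('top',np.load('topd.npy'))
# rasters of high points around
m=(P[...,2]>0.084)&(P[...,0]>.38)&(P[...,0]<.68)&(abs(P[...,1]+.1)<.2)
n,l,s,c=cv2.connectedComponentsWithStats(m.astype(np.uint8))
for i in range(1,n):
    if s[i,4]>5: q=P[l==i]; print(s[i],q.mean(0).round(3),q.min(0).round(3),q.max(0).round(3))
```

```text
[  145     0   495    99 41537] [ 0.643 -0.097  0.633] [ 0.477 -0.3    0.516] [0.646 0.1   0.996]
[ 409  124   60   29 1356] [ 0.66  -0.252  0.198] [ 0.477 -0.3    0.084] [ 0.679 -0.036  0.996]
[354 138  12  11  65] [ 0.671 -0.104  0.106] [ 0.477 -0.118  0.084] [ 0.68  -0.036  0.996]
[322 152  35  35 128] [ 0.614 -0.059  0.105] [ 0.477 -0.097  0.084] [ 0.651 -0.02   0.996]
[389 170  20  19 290] [ 0.588 -0.19   0.107] [ 0.477 -0.212  0.085] [ 0.609 -0.036  0.996]
[396 200  32  31 789] [ 0.508 -0.218  0.106] [ 0.475 -0.256  0.084] [ 0.543 -0.036  0.996]
[328 206   7   6  34] [ 0.521 -0.041  0.107] [ 0.516 -0.048  0.103] [ 0.527 -0.034  0.11 ]
[366 209  12  22 167] [ 0.497 -0.13   0.103] [ 0.474 -0.143  0.084] [ 0.521 -0.119  0.108]
[440 225   9  39 102] [ 0.44  -0.286  0.109] [ 0.402 -0.3    0.084] [ 0.484 -0.036  0.996]
```

View pics/topc.png

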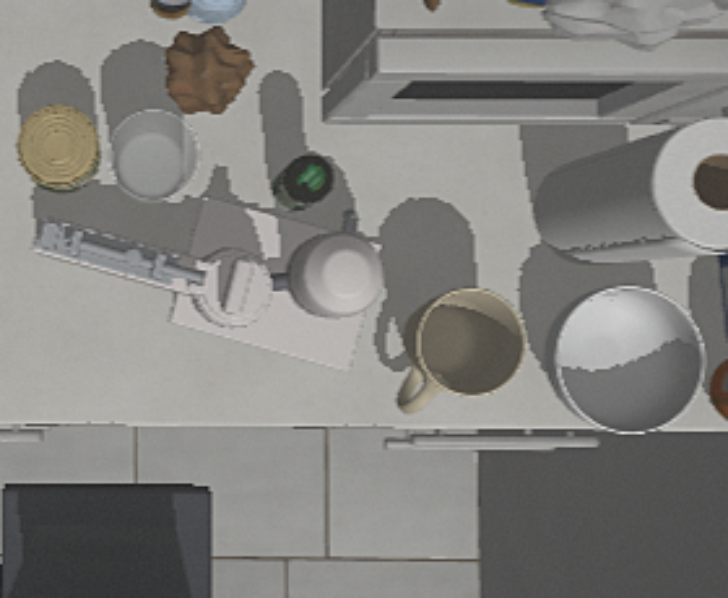

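View pics/scene1.png

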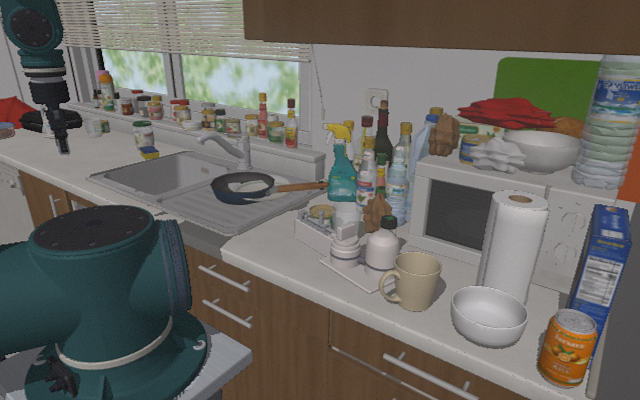

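```bash
cat >> h.py <<'E'
def to(pos,yx):
    """tool y along world angle yx (rad), z down; print shift cm, turn deg in tool axes"""
    s=r.get_state(); T=R.from_rotvec(s['ee_rot'])
    y=np.array([np.cos(yx),np.sin(yx),0]); z=np.array([0,0,-1.]); x=np.cross(y,z)
    out=[]
    for sg in(1,-1):
        G=R.from_matrix(np.stack([sg*x,sg*y,z],1)); out.append((T.inv()*G).as_rotvec(degrees=True).round(1))
    print('shift cm',(T.inv().apply(np.array(pos)-s['tool_pos'])*100).round(2),'turn',*out,'q',s['q'].round(2))
E
python3 - <<'E'
from h import *
P=cloud('top',np.load('topd.npy')); d=np.load('topd.npy')
def box(x0,x1,y0,y1,z0,z1):
    m=(d>0)&(P[...,0]>x0)&(P[...,0]<x1)&(P[...,1]>y0)&(P[...,1]<y1)&(P[...,2]>z0)&(P[...,2]<z1); return P[m]
g=box(.46,.535,-.16,-.10,.098,.115); k=box(.50,.54,-.06,-.02,.1,.115); dm=box(.46,.56,-.27,-.17,.085,.12)
md=lambda q:(q.min(0)+q.max(0))/2
for q in(g,k,dm): print(len(q),q.mean(0).round(4),md(q).round(4))
_,_,V=np.linalg.svd(g[:,:2]-g[:,:2].mean(0)); print('bar',np.degrees(np.arctan2(*V[0][::-1])))
rt=box(.48,.58,-.09,.07,.05,.066); _,_,V=np.linalg.svd(rt[:,:2]-rt[:,:2].mean(0)); print('rail',np.degrees(np.arctan2(*V[0][::-1])),rt[:,:2].mean(0),len(rt))
fl=box(.45,.54,-.17,-.09,.064,.08); print('flange',md(fl),len(fl))
Q=cloud('scene',np.load('scened.npy')); ds=np.load('scened.npy')
for X,D in((Q,ds),(P,d)):
  m=(D>0)&(X[...,0]>.15)&(X[...,0]<.6)&(X[...,1]>-.3)&(X[...,1]<.45)&(X[...,2]>.11)&(X[...,2]<.5)
  for p in X[m][::150]: print(p.round(2),end=' ')
to([k.mean(0)[0],k.mean(0)[1],.16],np.radians(-15))
print(R.from_rotvec(r.get_state()['ee_rot']).as_matrix().round(2))
E
```

```text
155 [ 0.4971 -0.1309  0.1035] [ 0.4975 -0.131   0.1034]
34 [ 0.5215 -0.0413  0.1066] [ 0.5212 -0.0409  0.1063]
780 [ 0.5084 -0.2195  0.0996] [ 0.5086 -0.2218  0.0973]
bar 164.8385537334956
rail 74.2711121006002 [ 0.52612875 -0.02242177] 561
flange [ 0.49726094 -0.12634539  0.07099853] 407
[0.15 0.45 0.5 ] [0.16 0.44 0.49] [0.18 0.43 0.48] [0.17 0.43 0.34] [0.17 0.45 0.3 ] [0.16 0.44 0.27] [ 0.59 -0.19  0.11] shift cm [-50.33 -38.25   7.13] turn [ 0.  -0.  84.7] [  0.    0.  -95.3] q [ 1.06  0.26 -0.05  1.26  0.    1.42]
[[-0.94  0.35  0.  ]
 [ 0.35  0.94  0.  ]
 [ 0.    0.   -1.  ]]
```

Units first: shifts go in shares of 80 cm and turns go in shares of 90 degrees. So -25 cm / 80 = -0.3125, -20 cm / 80 = -0.25.

{"name": "servo_tool", "arguments": {
  "targets": [
    [0,[-0.0625,-0.0475,0],[0,0,0]],
    [0,[-0.125,-0.095,0],[0,0,0]],
    [0,[-0.1875,-0.1425,0],[0,0,0]],
    [0,[-0.25,-0.19,0],[0,0,0]],
    [0,[-0.3125,-0.2375,0],[0,0,0]]
  ]
}}

```text
time: 1.62
tool_pos: [0.3508, 0.2268, 0.2315]
ee_rot: [0.554, 3.092, 0.001]
force: [1.0, 1.3, -1.1]
gripper_width: 0.0427
grip_force: 0.0
```

In the tool's units: -25.3 cm / 80 = -0.3163, -20 cm / 80 = -0.25.

{"name": "servo_tool", "arguments": {
  "targets": [
    [0,[-0.0625,-0.0475,0.0125],[0,0,0]],
    [0,[-0.125,-0.095,0.025],[0,0,0]],
    [0,[-0.1875,-0.1425,0.0375],[0,0,0]],
    [0,[-0.25,-0.19,0.05],[0,0,0]],
    [0,[-0.3163,-0.24,0.0625],[0,0,0]]
  ]
}}

```text
time: 2.25
tool_pos: [0.5166, -0.0339, 0.1824]
ee_rot: [0.555, 3.092, 0.0]
force: [0.9, 1.1, 0.5]
gripper_width: 0.0425
grip_force: 0.0
```

In the tool's units: 50 degrees / 90 = 0.5556.

{"name": "servo_tool", "arguments": {
  "targets": [
    [0,[0,0,0],[0,0,0.1111]],
    [0,[0,0,0],[0,0,0.2222]],
    [0,[0,0,0],[0,0,0.3333]],
    [0,[0,0,0],[0,0,0.4444]],
    [0,[0,0,0],[0,0,0.5556]]
  ]
}}

```text
time: 2.88
tool_pos: [0.5158, -0.0319, 0.1826]
ee_rot: [1.817, 2.563, 0.0]
force: [0.3, 0.4, 0.7]
gripper_width: 0.043
grip_force: 0.0
```

In the tool's units: 34.7 degrees / 90 = 0.3856.

{"name": "servo_tool", "arguments": {
  "targets": [
    [0,[0,0,0],[0,0,0.1111]],
    [0,[0,0,0],[0,0,0.2222]],
    [0,[0,0,0],[0,0,0.3333]],
    [0,[0,0,0],[0,0,0.3856]],
    [0,[0,0,0],[0,0,0.3856]]
  ]
}}

```text
time: 3.5
tool_pos: [0.5157, -0.0319, 0.1826]
ee_rot: [-2.492, -1.913, 0.0]
force: [-1.0, 0.5, -0.6]
gripper_width: 0.0429
grip_force: 0.0
```

Run:
```python
from h import *
to([.5213,-.041,.086],np.radians(-15.2)); print(r.get_state()['tool_pos'])
p,d=save('top','top2.png'); cv2.imwrite('pics/top2c.png',cv2.resize(p[110:310,280:480,::-1],None,fx=2.8,fy=2.8))
```

```text
shift cm [-0.74  0.77  9.66] turn [-0.  -0.   0.2] [   0.    -0.  -179.8] q [-0.22  0.27 -0.17  1.13  0.    1.61]
[ 0.51573212 -0.03185033  0.18262112]
```

View pics/top2c.png

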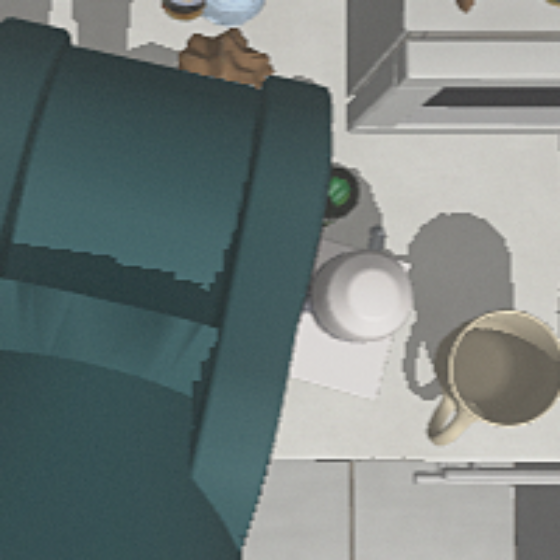

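The arm hides the work area from above; only the dome (crop 362,295) and the mug (505,370) show. I'll rely on the earlier fit and descend over the knob.

In the tool's units: 9.6 cm / 80 = 0.12, 7 cm / 80 = 0.0875.

{"name": "servo_tool", "arguments": {
  "targets": [
    [0,[-0.0088,0.01,0.025],[0,0,0]],
    [0,[-0.0088,0.01,0.0563],[0,0,0]],
    [0,[-0.0088,0.01,0.0875],[0,0,0]],
    [0,[-0.0088,0.01,0.12],[0,0,0]],
    [0,[-0.0088,0.01,0.12],[0,0,0]]
  ]
}}

```text
time: 4.18
tool_pos: [0.5206, -0.0405, 0.0854]
ee_rot: [-2.49, -1.912, 0.003]
force: [0.5, 0.1, -0.1]
gripper_width: 0.0427
grip_force: 0.0
```

{"name": "servo_tool", "arguments": {
  "targets": [
    [-1,[0,0,0],[0,0,0]],
    [-1,[0,0,0],[0,0,0]],
    [-1,[0,0,0],[0,0,0]],
    [-1,[0,0,0],[0,0,0]]
  ]
}}

```text
time: 4.68
tool_pos: [0.5206, -0.0404, 0.0878]
ee_rot: [-2.492, -1.912, 0.001]
force: [-11.3, 3.2, 13.0]
gripper_width: 0.012
grip_force: 58.5
```

Run:
```python
from h import *
c,s=np.cos(np.radians(-15.2)),np.sin(np.radians(-15.2))
st=r.get_state(); p=st['tool_pos']
to([p[0]-s*.036,p[1]+c*.036,p[2]],np.radians(-15.2)); print(p,st['ft_torque'])
save('scene','s3.png')
a=cv2.imread('pics/s3.png'); cv2.imwrite('pics/s3c.png',cv2.resize(a[150:300,260:460],None,fx=3.5,fy=3.5))
```

```text
shift cm [ 3.6   0.01 -0.  ] turn [-0.1  0.   0.2] [-0.000e+00 -1.000e-01 -1.798e+02] q [-0.23  0.35 -0.34  0.89 -0.    1.6 ]
[ 0.52059043 -0.04037482  0.08779859] [ 0.48085819  2.20456339 -0.0608848 ]
```

View pics/s3c.png

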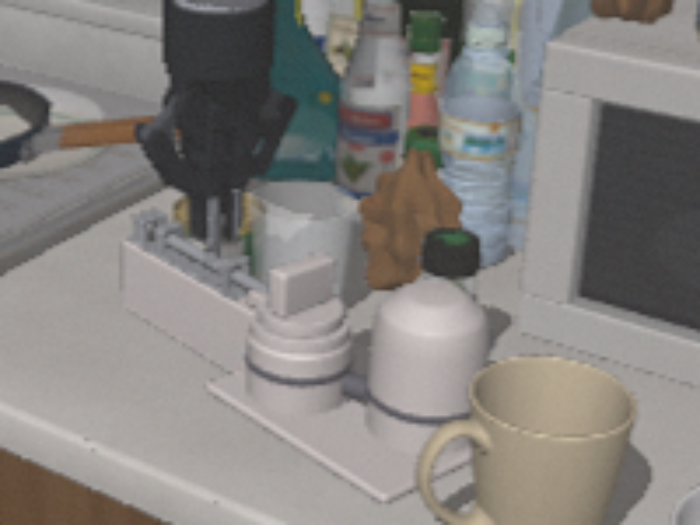

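The fingers hold the knob's post at 12 mm (crop ~(212,225)). I'll slide it now.

In the tool's units: 3.5 cm / 80 = 0.0438, 1.6 cm / 80 = 0.02.

{"name": "servo_tool", "arguments": {
  "targets": [
    [-1,[0.01,0,0],[0,0,0]],
    [-1,[0.02,0,0],[0,0,0]],
    [-1,[0.03,0,0],[0,0,0]],
    [-1,[0.04,0,0],[0,0,0]],
    [-1,[0.0438,0,0],[0,0,0]]
  ]
}}

```text
time: 5.35
tool_pos: [0.5295, -0.0074, 0.0878]
ee_rot: [2.492, 1.912, -0.005]
force: [-14.8, -16.9, 13.6]
gripper_width: 0.0119
grip_force: 58.6
```

In the tool's units: 0.1 cm / 80 = 0.0013.

{"name": "servo_tool", "arguments": {
  "targets": [
    [-1,[0.0013,0,0],[0,0,0]],
    [-1,[0.0013,0,0],[0,0,0]],
    [-1,[0.0013,0,0],[0,0,0]]
  ]
}}

```text
time: 5.72
tool_pos: [0.5295, -0.0075, 0.0878]
ee_rot: [2.492, 1.91, -0.006]
force: [-14.9, -13.6, 13.8]
gripper_width: 0.0118
grip_force: 58.6
```

In the tool's units: -8 cm / 80 = -0.1, -3 cm / 80 = -0.0375.

{"name": "servo_tool", "arguments": {
  "targets": [
    [0,[0,0,0],[0,0,0]],
    [0,[0,0,0],[0,0,0]],
    [0,[0,0,0],[0,0,0]],
    [0,[0,0,-0.0375],[0,0,0]],
    [0,[0,0,-0.1],[0,0,0]]
  ]
}}

```text
time: 6.35
tool_pos: [0.5302, -0.0057, 0.1667]
ee_rot: [-2.491, -1.911, 0.003]
force: [0.6, 0.4, 1.1]
gripper_width: 0.0426
grip_force: 0.0
```

In the tool's units: -12.5 cm / 80 = -0.1563, -9 cm / 80 = -0.1125, -20 degrees / 90 = -0.2222.

{"name": "servo_tool", "arguments": {
  "targets": [
    [0,[-0.05,0,0],[0,0,0]],
    [0,[-0.1125,0,0],[0,0,0]],
    [0,[-0.1563,0,0],[0,0,0]],
    [0,[-0.1563,0,0],[0,0,-0.1111]],
    [0,[-0.1563,0,0],[0,0,-0.2222]]
  ]
}}

```text
time: 6.98
tool_pos: [0.4986, -0.1271, 0.1667]
ee_rot: [2.117, 2.321, 0.0]
force: [-0.7, -0.2, -0.3]
gripper_width: 0.0427
grip_force: 0.0
```

In the tool's units: -50 degrees / 90 = -0.5556.

{"name": "servo_tool", "arguments": {
  "targets": [
    [0,[0,0,0],[0,0,-0.1111]],
    [0,[0,0,0],[0,0,-0.2222]],
    [0,[0,0,0],[0,0,-0.3333]],
    [0,[0,0,0],[0,0,-0.4444]],
    [0,[0,0,0],[0,0,-0.5556]]
  ]
}}

```text
time: 7.6
tool_pos: [0.4987, -0.1266, 0.1667]
ee_rot: [0.936, 2.999, 0.0]
force: [0.1, -0.7, -0.1]
gripper_width: 0.0424
grip_force: 0.0
```

In the tool's units: -20 degrees / 90 = -0.2222.

{"name": "servo_tool", "arguments": {
  "targets": [
    [0,[0,0,0],[0,0,-0.1111]],
    [0,[0,0,0],[0,0,-0.2222]],
    [0,[0,0,0],[0,0,-0.2222]]
  ]
}}

```text
time: 7.98
tool_pos: [0.4987, -0.1266, 0.1667]
ee_rot: [0.412, 3.114, 0.0]
force: [0.1, 0.7, -0.4]
gripper_width: 0.0427
grip_force: 0.0
```

Run:
```python
from h import *
to([.4973,-.131,.0775],np.radians(74.8)); print(r.get_state()['tool_pos'])
p,d=save('scene','s4.png'); X=cloud('scene',d)
m=(d>0)&(X[...,2]>.1)&(X[...,2]<.112)&(abs(X[...,0]-.53)<.02)&(abs(X[...,1])<.06); print('knob',X[m].mean(0),m.sum())
cv2.imwrite('pics/s4c.png',cv2.resize(p[150:300,260:460,::-1],None,fx=3.5,fy=3.5))
```

```text
shift cm [ 0.02 -0.46  8.92] turn [0.  0.  0.1] [  -0.     0.  -179.9] q [-0.41  0.27 -0.21  1.08  0.   -0.14]
[ 0.49868213 -0.12659622  0.16672737]
knob [ 0.52692945 -0.00741688  0.10339211] 20
```

View pics/s4c.png

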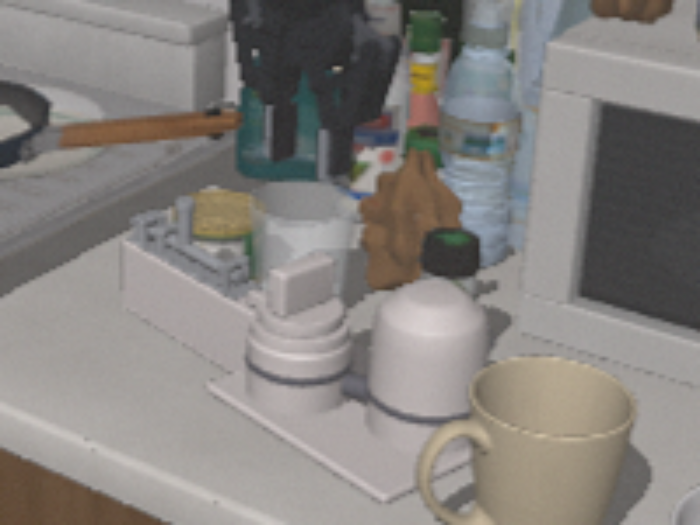

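The picture shows the knob (crop 183,215) slid away into the keeper and the gripper above the cap's bar (302,285), aligned with it. Next I descend and pinch.

In the tool's units: 8.8 cm / 80 = 0.11, 6 cm / 80 = 0.075.

{"name": "servo_tool", "arguments": {
  "targets": [
    [0,[0,-0.0063,0.0375],[0,0,0]],
    [0,[0,-0.0063,0.075],[0,0,0]],
    [0,[0,-0.0063,0.11],[0,0,0]],
    [0,[0,-0.0063,0.11],[0,0,0]]
  ]
}}

```text
time: 8.52
tool_pos: [0.4963, -0.131, 0.0774]
ee_rot: [-0.415, -3.111, -0.001]
force: [0.4, 0.2, 0.5]
gripper_width: 0.043
grip_force: 0.0
```

{"name": "servo_tool", "arguments": {
  "targets": [
    [-1,[0,0,0],[0,0,0]],
    [-1,[0,0,0],[0,0,0]],
    [-1,[0,0,0],[0,0,0]],
    [-1,[0,0,0],[0,0,0]]
  ]
}}

```text
time: 9.02
tool_pos: [0.498, -0.1318, 0.08]
ee_rot: [0.411, 3.112, -0.001]
force: [-1.1, -0.2, 6.5]
gripper_width: 0.0147
grip_force: 58.8
```

Run:
```python
from h import *
s=r.get_state(); print(s['tool_pos'],s['ft_torque'],s['force'],s['gripper_width'])
```

```text
[ 0.49803699 -0.1318053   0.07996096] [ 0.09125927  0.24118542 -0.0050163 ] [-1.14628312 -0.21373389  6.46920207] 0.014748945271028154
```

In the tool's units: -12 degrees / 90 = -0.1333.

{"name": "servo_tool", "arguments": {
  "targets": [
    [-1,[0,0,0],[0,0,-0.0444]],
    [-1,[0,0,0],[0,0,-0.0889]],
    [-1,[0,0,0],[0,0,-0.1333]],
    [-1,[0,0,0],[0,0,-0.1333]]
  ]
}}

```text
time: 9.52
tool_pos: [0.4982, -0.1318, 0.08]
ee_rot: [0.082, 3.138, -0.001]
force: [0.0, 1.5, 7.5]
gripper_width: 0.0146
grip_force: 58.8
```

Run:
```python
from h import *
s=r.get_state(); print(s['tool_pos'],s['ft_torque'],s['force'],s['gripper_width']); to([.4973,-.131,.0775],np.radians(74.8))
```

```text
[ 0.4981905  -0.13181061  0.07997186] [0.10247522 0.04914705 0.10419373] [0.02161001 1.48246242 7.45244182] 0.014636833713757973
shift cm [0.09 0.08 0.25] turn [-0.   0.1 12.2] [  -0.2   -0.  -167.8] q [-0.42  0.34 -0.37  0.86  0.   -0.36]
```

In the tool's units: -7 degrees / 90 = -0.0778.

{"name": "servo_tool", "arguments": {
  "targets": [
    [-1,[0,0,0],[0,0,-0.0444]],
    [-1,[0,0,0],[0,0,-0.0778]],
    [-1,[0,0,0],[0,0,-0.0778]]
  ]
}}

```text
time: 9.9
tool_pos: [0.498, -0.1316, 0.08]
ee_rot: [-0.109, 3.138, -0.001]
force: [-1.8, 2.0, 7.2]
gripper_width: 0.0147
grip_force: 59.0
```

Run:
```python
from h import *
s=r.get_state(); print(s['tool_pos'],s['ft_torque'],s['force'],s['gripper_width']); to([.4973,-.131,.0775],np.radians(74.8))
```

```text
[ 0.49803325 -0.13159555  0.07997873] [0.42093746 0.17698826 0.08182087] [-1.80173513  1.96446909  7.23777983] 0.014666853632757534
shift cm [0.07 0.06 0.25] turn [-0.   0.1 19.2] [  -0.2   -0.  -160.8] q [-0.42  0.34 -0.37  0.86  0.   -0.49]
```

At 19° there is no stop and the moment is small, so this is the loosening way; I'll continue.

In the tool's units: -35 degrees / 90 = -0.3889.

{"name": "servo_tool", "arguments": {
  "targets": [
    [-1,[0,0,0],[0,0,-0.0778]],
    [-1,[0,0,0],[0,0,-0.1556]],
    [-1,[0,0,0],[0,0,-0.2333]],
    [-1,[0,0,0],[0,0,-0.3111]],
    [-1,[0,0,0],[0,0,-0.3889]]
  ]
}}

```text
time: 10.52
tool_pos: [0.4966, -0.1303, 0.0799]
ee_rot: [-1.053, 2.959, 0.003]
force: [-9.3, 11.7, 19.2]
gripper_width: 0.0149
grip_force: 60.7
```

In the tool's units: -35 degrees / 90 = -0.3889.

{"name": "servo_tool", "arguments": {
  "targets": [
    [-1,[0,0,0],[0,0,-0.0778]],
    [-1,[0,0,0],[0,0,-0.1556]],
    [-1,[0,0,0],[0,0,-0.2333]],
    [-1,[0,0,0],[0,0,-0.3111]],
    [-1,[0,0,0],[0,0,-0.3889]]
  ]
}}

```text
time: 11.15
tool_pos: [0.4958, -0.1297, 0.0799]
ee_rot: [-1.894, 2.505, 0.005]
force: [-13.3, 14.9, 25.1]
gripper_width: 0.0149
grip_force: 61.5
```

In the tool's units: -35 degrees / 90 = -0.3889.

{"name": "servo_tool", "arguments": {
  "targets": [
    [-1,[0,0,0],[0,0,-0.0778]],
    [-1,[0,0,0],[0,0,-0.1556]],
    [-1,[0,0,0],[0,0,-0.2333]],
    [-1,[0,0,0],[0,0,-0.3111]],
    [-1,[0,0,0],[0,0,-0.3889]]
  ]
}}

```text
time: 11.78
tool_pos: [0.4953, -0.1298, 0.0799]
ee_rot: [-2.56, 1.82, 0.005]
force: [-19.5, 12.2, 30.6]
gripper_width: 0.015
grip_force: 62.5
```

Run:
```python
from h import *
s=r.get_state(); print(s['tool_pos'],s['ft_torque'],s['force'],s['gripper_width']); to([.4973,-.131,.0775],np.radians(74.8))
p,d=save('scene','s5.png'); cv2.imwrite('pics/s5c.png',cv2.resize(p[150:300,260:460,::-1],None,fx=3.5,fy=3.5))
```

```text
[ 0.49526383 -0.12978562  0.0799338 ] [ 2.63449004  3.91416411 -0.65468782] [-19.4888662   12.15540642  30.5620184 ] 0.015021858136359468
shift cm [ 0.18 -0.15  0.24] turn [  0.2   0.  124.4] [ -0.    0.2 -55.6] q [-0.42  0.34 -0.37  0.86  0.   -2.32]
```

View pics/s5c.png

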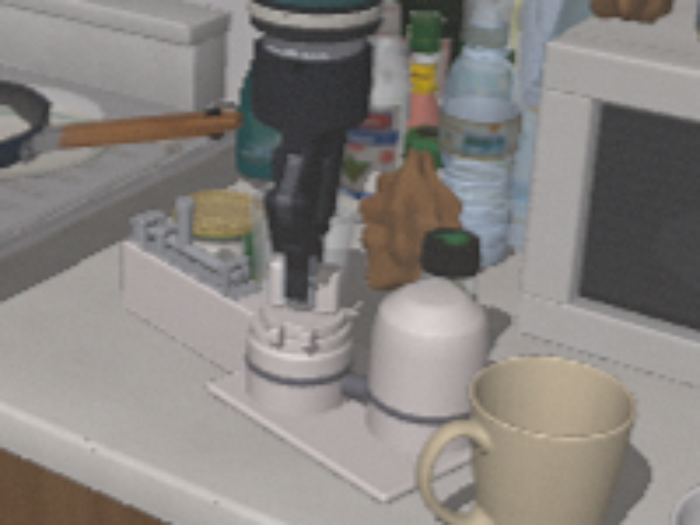

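The cap has turned, with its ears now at the front (crop 310,340), and the bolt is still home. I'll ease the side load and lift gently.

{"name": "servo_tool", "arguments": {
  "targets": [
    [-1,[-0.0013,0.0009,-0.0013],[0,0,0]],
    [-1,[-0.0025,0.0018,-0.0025],[0,0,0]],
    [-1,[-0.0025,0.0018,-0.005],[0,0,0]],
    [-1,[-0.0025,0.0018,-0.0075],[0,0,0]]
  ]
}}

```text
time: 12.32
tool_pos: [0.495, -0.1297, 0.0847]
ee_rot: [-2.557, 1.825, 0.001]
force: [-1.9, 5.5, -4.5]
gripper_width: 0.0147
grip_force: 58.5
```

Run:
```python
from h import *
s=r.get_state(); print(s['tool_pos'],s['ft_torque'],s['force'],s['gripper_width'])
```

```text
[ 0.49504629 -0.12968764  0.08468224] [ 1.28650959  0.39879211 -0.04608821] [-1.92795105  5.46901966 -4.45563174] 0.01471512230337468
```

In the tool's units: -0.9 cm / 80 = -0.0113, -0.6 cm / 80 = -0.0075.

{"name": "servo_tool", "arguments": {
  "targets": [
    [-1,[0,0,-0.0038],[0,0,0]],
    [-1,[0,0,-0.0075],[0,0,0]],
    [-1,[0,0,-0.0113],[0,0,0]],
    [-1,[0,0,-0.0113],[0,0,0]]
  ]
}}

```text
time: 12.82
tool_pos: [0.4954, -0.1297, 0.094]
ee_rot: [-2.557, 1.825, 0.0]
force: [-2.1, 5.9, 2.0]
gripper_width: 0.0148
grip_force: 59.4
```

In the tool's units: -5 cm / 80 = -0.0625, -4 cm / 80 = -0.05.

{"name": "servo_tool", "arguments": {
  "targets": [
    [-1,[0,0,-0.0125],[0,0,0]],
    [-1,[0,0,-0.025],[0,0,0]],
    [-1,[0,0,-0.0375],[0,0,0]],
    [-1,[0,0,-0.05],[0,0,0]],
    [-1,[0,0,-0.0625],[0,0,0]]
  ]
}}

```text
time: 13.45
tool_pos: [0.4953, -0.1301, 0.1445]
ee_rot: [2.557, -1.825, 0.001]
force: [-0.2, -0.3, -1.4]
gripper_width: 0.015
grip_force: 59.1
```

In the tool's units: -3.6 cm / 80 = -0.045, -3 cm / 80 = -0.0375.

{"name": "servo_tool", "arguments": {
  "targets": [
    [-1,[0,0,-0.0125],[0,0,0]],
    [-1,[0,0,-0.025],[0,0,0]],
    [-1,[0,0,-0.0375],[0,0,0]],
    [-1,[0,0,-0.045],[0,0,0]],
    [-1,[0,0,-0.045],[0,0,0]]
  ]
}}

```text
time: 14.08
tool_pos: [0.4955, -0.1301, 0.18]
ee_rot: [-2.557, 1.825, -0.001]
force: [0.3, -0.1, -1.5]
gripper_width: 0.0147
grip_force: 59.1
```

{"name": "servo_tool", "arguments": {
  "targets": [
    [-1,[0,0,0],[0,0,0]],
    [-1,[0,0,0],[0,0,0]],
    [-1,[0,0,0],[0,0,0]]
  ]
}}

```text
time: 14.45
tool_pos: [0.4952, -0.13, 0.1794]
ee_rot: [2.557, -1.825, -0.001]
force: [-0.6, 0.1, -1.0]
gripper_width: 0.0151
grip_force: 59.1
```

Run:
```python
from h import *
p,d=save('scene','s6.png'); cv2.imwrite('pics/s6c.png',cv2.resize(p[150:300,260:460,::-1],None,fx=3.5,fy=3.5))
print(r.get_state()['tool_pos'])
```

```text
[ 0.49523633 -0.13001152  0.17946066]
```

View pics/s6c.png

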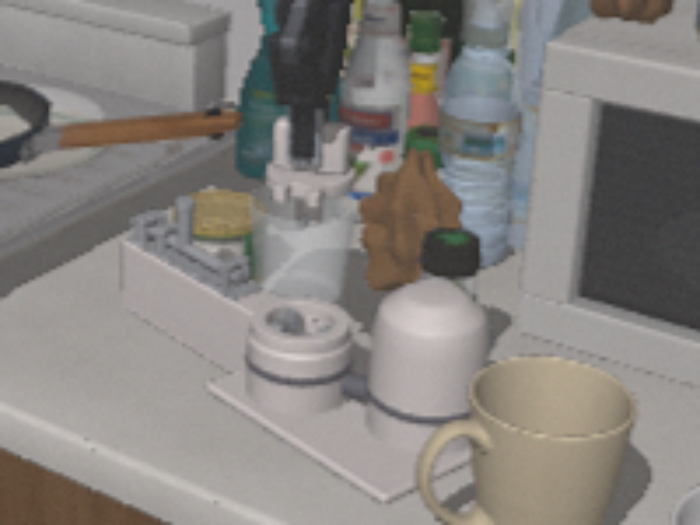

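The cap (crop 310,170) hangs upright in the gripper above the open neck (300,320), the bolt knob (183,215) is home, and the bystanders have not moved.

```bash
python3 -c "
from bench import r
print(r.sign_off())"
```

```text
the job is handed in; nothing more can be done
None
```

The job is handed in (no verdict came back): the bolt is home in its keeper, the cap unscrewed anticlockwise, and the gripper holds it upright about 10 cm above its seat; the last picture shows no bystander shifted.

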